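# Roll a shaft blank into the V-block

### The arm

A 6-joint arm with a two-finger parallel gripper is mounted at the origin on the work surface. World frame = base frame: x ahead of the robot, y to its left, z up, the work surface at z = 0. Lengths are in m, angles in degrees, forces in N, time in s.
With the tool pointing down it reaches from about 0.325 to 0.85 m from the base axis. Payload 15.5 kg.
Tool frame: the origin (TCP) lies at the very end of the fingers, on their centre line; the grasp point (between the pads) lies arm.grip_depth behind it (arm.grip_depth is the distance from the TCP to the grasp point, in m); z points along the fingers, y is the direction in which the jaws open and shut (so a half turn about z gives the same grasp; the last joint's range is limited). The gripper opens to 91 mm and grips with 3 to 60 N. Pads are 32 mm wide; open, the fingers measure 118 mm over their backs; the gripper's body (76 mm by 178 mm) begins 60 mm behind the grasp point.
Start: joints at [62.596, 28.281, 77.091, -0, 74.628, -5.472], TCP at [0.233, 0.58, 0.214] pointing down, gripper open.
Joint ranges: [-166.48, 166.48], [-47.26, 123.95], [12.59, 153.08], [-70.14, 250.14], [6.76, 159.57], [-176.63, 176.63]. Speed limits (degrees/s): [108.29, 108.29, 147.25, 172.46, 172.46, 172.46].

### API

Orientations are given as a 3x3 rotation matrix whose columns are the frame's x, y, z axes.
In Python, from rig import arm gives the robot as it stands. Calls block until the motion is done:
- arm.move_to(position, orientation): joint-space move of the TCP to a pose.
- arm.move_l(position, orientation=None, feed=0.15): straight line of the TCP; orientation=None keeps the orientation; feed is the mean speed in m/s.
- arm.move_joints(angles): joint-space move.
- arm.grip(opening): finger opening in m; the grip force is fixed at half the most; returns when the fingers have stopped.
- arm.sleep(seconds).
- arm.solve_ik(position, orientation): joint angles nearest the present ones, or None.
- arm.snapshot(name): name is "scene" or "top"; returns the picture (420x560x3 uint8, red, green, blue); there is no depth.
- arm.get_calibration(name): a dict with "intrinsics" (3x3 intrinsics, pixels), "cam_to_world" (4x4, takes a point from camera to world coordinates). Camera axes: x right, y down, z forward; pixel columns grow to the right and rows downward; lengths in m; the calibration is good to about 2 mm. A picture is of the moment at which its call begins. get_calibration takes no time and is no camera call.
A pose or a line that the arm cannot do raises arm.Unreachable and nothing moves.
- arm.sign_off(): hands the job in, once; it reports no verdict.
Readings, each from a call of its own:
- arm.current_t(): time.
- arm.current_joint_positions(): joint angles.
- arm.current_dq(): joint speeds.
- arm.current_tau(): joint torques, N m.
- arm.current_ee_pos(): TCP position.
- arm.current_tool_rot(): TCP orientation.
- arm.current_force(): force on the tool from outside, world axes, zero at the start.
- arm.current_torque(): the same for the moment, N m.
- arm.current_width(): finger opening in m.
Only numpy, scipy, OpenCV 4.12 (cv2) and the standard library are available. Lean on these libraries where they do the work, as an engineer would, in place of code of your own. Each camera call takes 0.05 s, during which the arm holds its last target.

### The job

With the fingertips, push the round steel shaft blank by its side so that it rolls along the blue infeed plate and drops into the V-groove. Then push the blank's end along the groove until its other end sits against the green end stop, and leave it there. Never pick the blank up, and leave everything else on the bench alone.

Things in the scene. Friction and masses are not known exactly. Their poses are not given: they have to be found in the camera images.
- blank: Shaft blank: solid round steel bar, 0.4 to 0.9 kg, rolls freely. It starts on the blue plate, to the left (+y) of the groove and roughly parallel to it. Middle 106 mm is 30 mm in diameter; an 18 mm diameter, 12 mm long journal at each end: 130 mm in all. Origin at its centre, on its axis (30 mm above the bench on the plate). Own x runs along the bar; y and z turn as it rolls.
- vblock: Steel V-block, fixed. Origin on the bench under the groove's bottom line. The groove runs along own x (away from the robot), x = -95 to +65 mm; bottom line at y = 0, 2 mm up. 45 degree flanks: one up to the edge of the blue plate at y = +13 mm, 15 mm high; the other up to y = -28 mm, 30 mm high, then a flat block to y = -58 mm. A blank in the groove has its centre at y = 0, z = 23 mm.
- infeed_edge (a point): Middle of the outer (+y) edge of the blue infeed plate, on its upper face, at V-block x = 0, y = +230 mm. The plate is flat, level and fixed; its upper face is 15 mm above the bench and runs from here to the groove's edge at y = +13 mm, and from x = -125 to +85 mm. No lip at its edges: the blank can roll off. Axes as the V-block's.
- stop_face (a point): Face of the green end stop, where the blank's end is to rest: V-block x = +65 mm, y = 0, 23 mm above the bench. The stop is 45 mm high, 10 mm thick, spans V-block y = -54 to +12 mm. The blank is home with its centre at V-block x = 0; rolled straight in, it lies some 20 to 65 mm short and must be slid home against friction (oiled, 1 to 4 N).
- bush: Bystander: upright brass bush, 38 mm diameter, 34 mm high, origin at the centre of its underside. To be left alone.
- tin: Bystander: yellow tin, 54 mm diameter, 65 mm high, origin at the centre of its underside. To be left alone.
- spanner: Bystander: steel spanner lying on the bench along its own x. To be left alone.
- driver: Bystander: screwdriver lying on the bench along its own x. To be left alone.
- nutblk: Bystander: aluminium clamp block, 40 x 40 x 30 mm, with a dark stud on top, 44 mm high in all. Origin at the centre of its underside. To be left alone.
Mind the look-alikes: they are no part of the job. Of the things that look like the blank, the largest one is meant.

How it is judged (in metres and radians):
On the way, in this order (a step that is already met when the one before it is completed fails the run):
1. the blank has rolled (turned about its own axis by more than 60 degrees) while still on the blue plate (angle between blank's own z axis and vertical above 1.05 rad and y of blank in the frame of vblock above 0.02 m and height (world z) of blank between 0.027 and 0.04 m), for 0.02 s.
2. the blank lies down in the V-groove (y of blank in the frame of vblock between -0.003 and 0.003 m and z of blank in the frame of vblock between 0.0205 and 0.0255 m and angle between the x axis of blank and the x axis of vblock, either way round below 0.05 rad), for 0.2 s.
3. the blank lies in the groove with its end against the green stop (all of step 2 and x of blank in the frame of vblock between -0.003 and 0.003 m), for 0.2 s.
At the end, for the whole second after the job is handed in: The blank rests, still, in the V-groove: centre within 3 mm of the groove's middle line, at its seated height within 2.5 mm, parallel within 0.05 rad, its end within 3 mm of the green stop (all of step 3 and linear speed of blank below 0.01 m/s and contact force between vblock and blank above 1 N); the robot touches nothing.
It fails at once if the blank is lifted: its centre more than 40 mm above the bench (it rolls on the plate at 30 mm) (height (world z) of blank above 0.04 m).
It fails at once if the blank is tipped up by an end by more than 13 degrees (angle between blank's own x axis and vertical below 1.345 rad or angle between blank's own x axis and vertical above 1.797 rad).
It fails at once if another thing on the bench (bush, tin, spanner, screwdriver or clamp block) is moved by more than 15 mm (distance of any of bush, tin, spanner, driver, nutblk from where it was at the start of the episode above 0.015 m).
It also fails if it takes over 48 s, if anything falls off the work surface, if the arm or the gripper's body presses on something with over 40 N, if the wrist force passes 120 N, or if a joint passes its speed limit or range.

## Working session

There is one attempt and no reset: what is moved stays moved. The work goes in short steps, each a Python script; the robot and the scene stay as the last script left them, time stands still between calls to the robot, and variables do not carry over. Pictures are saved under pics/ and viewed, and the job is handed in when it is done.

```bash
ls; mkdir -p pics
python3 - <<'E'
from rig import arm
import cv2,numpy as np
np.set_printoptions(precision=4,suppress=True)
for n in("scene","top"):
    im=arm.snapshot(n); cv2.imwrite(f"pics/{n}0.png",im[:,:,::-1])
    c=arm.get_calibration(n); print(n,c["intrinsics"],c["cam_to_world"])
print(arm.current_t(),arm.grip_depth,arm.current_tool_rot(),arm.current_width())
E
```

```text
pics
scene [[454.8942   0.     272.825 ]
 [  0.     454.8942 209.8456]
 [  0.       0.       1.    ]] [[-0.8664  0.2605 -0.426   0.9904]
 [ 0.4988  0.4922 -0.7135  0.74  ]
 [ 0.0238 -0.8306 -0.5563  0.6598]
 [ 0.      0.      0.      1.    ]]
top [[382.6614   0.     281.3569]
 [  0.     382.6614 209.5857]
 [  0.       0.       1.    ]] [[ 0.0255 -0.9928  0.1173  0.4403]
 [-0.9996 -0.0237  0.017  -0.0339]
 [-0.0141 -0.1177 -0.9929  1.1034]
 [ 0.      0.      0.      1.    ]]
0.1 0.0188 [[-0.9276  0.3735 -0.0005]
 [ 0.3735  0.9276 -0.001 ]
 [ 0.0001 -0.0011 -1.    ]] 0.09101069457600698
```

View pics/scene0.png

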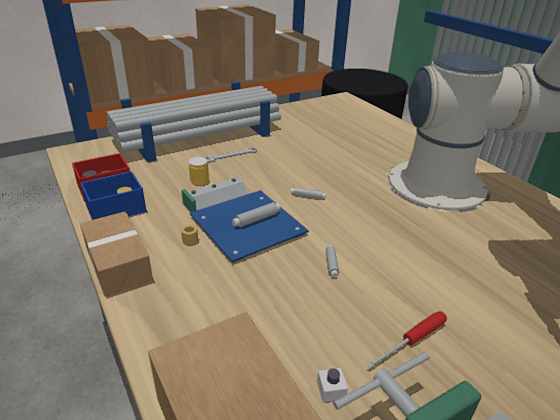

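View pics/top0.png

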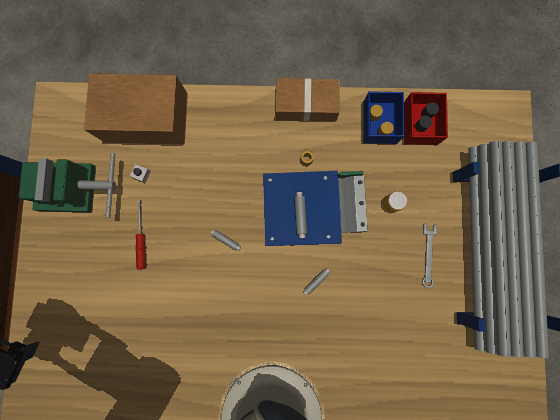

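Three bars look alike: top-view (301,215) on the blue plate, (225,240) and (317,281) on the bench. The first is the largest, is on the plate and is parallel to the groove, so it fits. I'll confirm that in a crop.

Run:
```python
import cv2
a=cv2.imread("pics/top0.png")[140:300,200:400]; cv2.imwrite("pics/topcrop.png",cv2.resize(a,None,fx=3.7,fy=3.7,interpolation=cv2.INTER_CUBIC))
a=cv2.imread("pics/scene0.png")[150:290,160:350]; cv2.imwrite("pics/scenecrop.png",cv2.resize(a,None,fx=4,fy=4,interpolation=cv2.INTER_CUBIC))
```

```text
(no output)
```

View pics/topcrop.png

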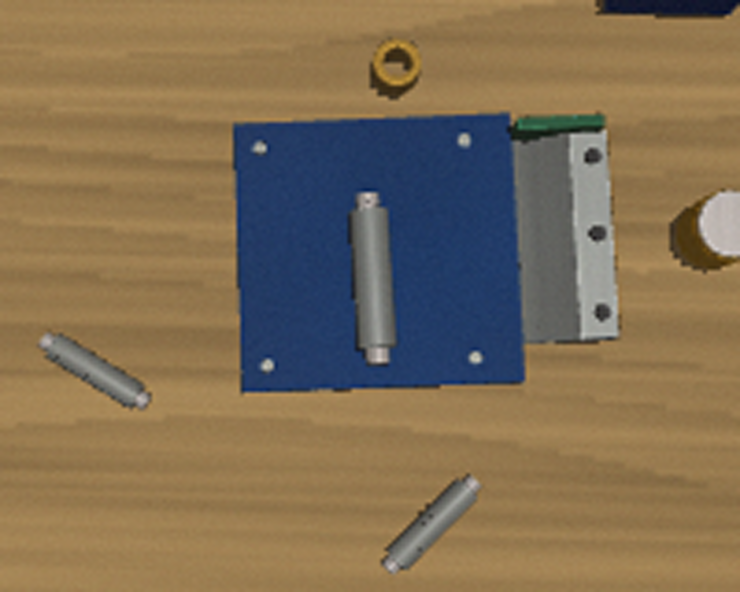

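View pics/scenecrop.png

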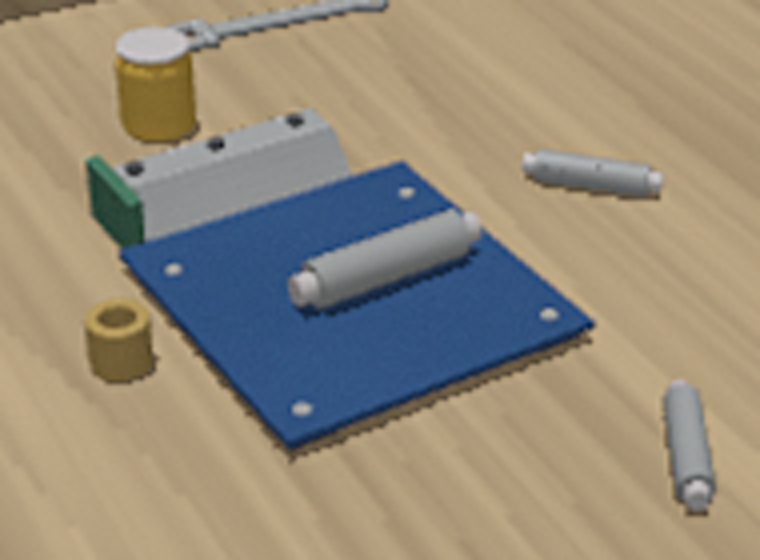

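The crop confirms it: the bar on the plate is both thicker and longer than the two on the bench. Next I measure the plate corners and bar ends from both views.

```bash
cat > h.py <<'E'
import numpy as np
from rig import arm
np.set_printoptions(precision=4,suppress=True)
def proj(n,P):
    c=arm.get_calibration(n);T=np.linalg.inv(c["cam_to_world"]);K=c["intrinsics"]
    p=(T[:3,:3]@np.atleast_2d(P).T+T[:3,3:])
    q=K@p; return (q[:2]/q[2]).T
def ray(n,uv):
    c=arm.get_calibration(n);T=c["cam_to_world"];d=T[:3,:3]@np.linalg.solve(c["intrinsics"],[uv[0],uv[1],1]);return T[:3,3],d
def onz(n,uv,z):
    o,d=ray(n,uv);return o+d*(z-o[2])/d[2]
def tri(uvt,uvs):
    A=[];b=[]
    for n,uv in(("top",uvt),("scene",uvs)):
        o,d=ray(n,uv);d=d/np.linalg.norm(d);M=np.eye(3)-np.outer(d,d);A.append(M);b.append(M@o)
    A=np.vstack(A);b=np.hstack(b);x,*_=np.linalg.lstsq(A,b,rcond=None);return x,np.linalg.norm(A@x-b)
ct=lambda p:(np.array(p)+.5)/3.7+[200,140]-.5
cs=lambda p:(np.array(p)+.5)/4+[160,150]-.5
E
python3 - <<'E'
from h import *
from scipy.optimize import least_squares
V=np.array([[85,230],[85,13],[-125,13],[-125,230]])/1000
T=[ct(p) for p in[(235,124),(509,114),(523,382),(243,391)]]
S=[cs(p) for p in[(293,443),(122,255),(405,162),(592,323)]]
for t,s in zip(T,S): print("corner",tri(t,s),onz("top",t,.015),onz("scene",s,.015))
def W(p):
    c,s=np.cos(p[2]),np.sin(p[2]);return np.c_[V@[c,-s]+p[0],V@[s,c]+p[1],np.full(4,p[3])]
def f(p,views=("top","scene")): return np.r_[tuple((proj(n,W(p))-o).ravel() for n,o in(("top",T),("scene",S)) if n in views)]
for v in(("top","scene"),("top",),("scene",)):
    r=least_squares(f,[.5,-.2,0,.015],args=(v,));print(v,r.x,np.abs(r.fun).max())
r=least_squares(f,[.5,-.2,0,.015]).x
for a,b in(((368,200),(305,288)),((378,355),(470,224))):
    x,e=tri(ct(a),cs(b)); c,s=np.cos(r[2]),np.sin(r[2]);d=x[:2]-r[:2]
    print("end",x,e,"V:",c*d[0]+s*d[1],-s*d[0]+c*d[1])
E
```

```text
corner (array([0.6729, 0.0411, 0.0136]), np.float64(0.0023241307714069195)) [0.674  0.0402 0.015 ] [0.6723 0.0438 0.015 ]
corner (array([ 0.6868, -0.1739,  0.0126]), np.float64(0.0009313691246755236)) [ 0.6868 -0.174   0.015 ] [ 0.6874 -0.17    0.015 ]
corner (array([ 0.4777, -0.1861,  0.015 ]), np.float64(0.0007542175114019364)) [ 0.4782 -0.1864  0.015 ] [ 0.4773 -0.1857  0.015 ]
corner (array([0.466 , 0.0276, 0.0139]), np.float64(0.00018560438717000428)) [0.4659 0.0276 0.015 ] [0.467  0.0287 0.015 ]
('top', 'scene') [ 0.6031 -0.1931  0.0624  0.0133] 0.9920829871949195
('top',) [ 0.6046 -0.1936  0.0592  0.0051] 0.19253435280560893
('scene',) [ 0.5984 -0.2018  0.0655  0.0061] 0.5612014476681111
end [ 0.6128 -0.0642  0.0312] 0.0012336313322705446 V: 0.01771653391457826 0.12801275194246994
end [ 0.4939 -0.0737  0.0349] 0.001892793728403116 V: -0.10157299592382714 0.12594693888834013
```

```bash
cat >> h.py <<'E'
O=np.array([.6035,-.1925]);YAW=.061
c_,s_=np.cos(YAW),np.sin(YAW)
VX=np.array([c_,s_,0]);VY=np.array([-s_,c_,0])
def vw(x,y,z): return np.r_[O,0]+VX*x+VY*y+[0,0,z]
def wv(p): d=np.array(p)[:3]-np.r_[O,0];return np.array([d@VX,d@VY,p[2]])
def R(xa,ya): return np.c_[xa,ya,[0,0,-1]]
R1=R(VY,VX); R1b=R(-VY,-VX); R2=R(VX,-VY); R2b=R(-VX,VY)
E
python3 - <<'E'
from h import *
import cv2
for n,r in(("1",R1),("1b",R1b)): print(n,arm.solve_ik(vw(-.042,.185,.1),r))
for n,r in(("2",R2),("2b",R2b)): print(n,arm.solve_ik(vw(-.145,0,.1),r))
q=arm.current_joint_positions()
best=min((r for r in(R1,R1b) if arm.solve_ik(vw(-.042,.185,.1),r) is not None),key=lambda r:np.abs(np.array(arm.solve_ik(vw(-.042,.185,.1),r))-q)[5])
arm.move_to(vw(-.042,.185,.12),best)
arm.grip(.06)
arm.move_l(vw(-.042,.185,.022),feed=.08)
print(arm.current_t(),arm.current_ee_pos(),wv(arm.current_ee_pos()),arm.current_width(),arm.current_force())
for n in("scene","top"):
    im=arm.snapshot(n)[:,:,::-1]
    a=im[140:300,200:400] if n=="top" else im[130:270,160:350]
    cv2.imwrite(f"pics/{n}1.png",cv2.resize(a,None,fx=3.7,fy=3.7,interpolation=cv2.INTER_CUBIC))
E
```

```text
1 [ -7.2996  30.4001  94.9779  -0.      54.6219 -10.7947]
1b [ -7.2996  30.4001  94.9779  -0.      54.6219 169.2053]
2 [-30.5273  27.3167 101.8491  -0.      50.8342  55.9777]
2b [ -30.5273   27.3167  101.8491   -0.       50.8342 -124.0223]
4.5333 [ 0.5506 -0.0104  0.0225] [-0.0417  0.185   0.0225] 0.06000697861630283 [ 0.7353 -0.5248 -1.3534]
```

View pics/scene1.png

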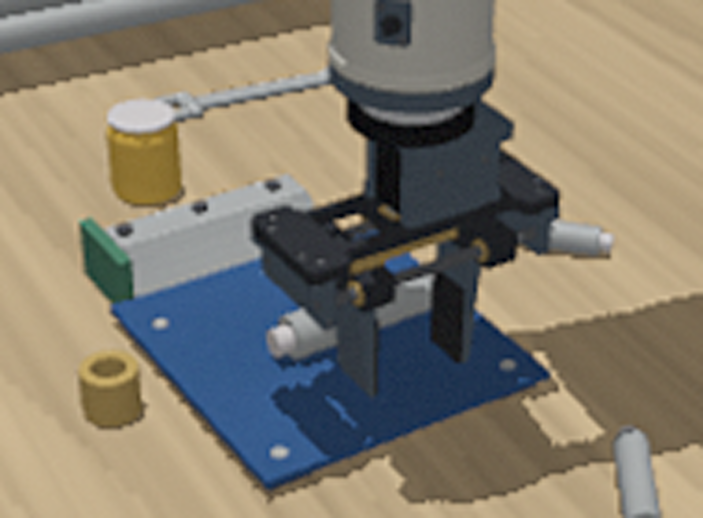

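View pics/top1.png

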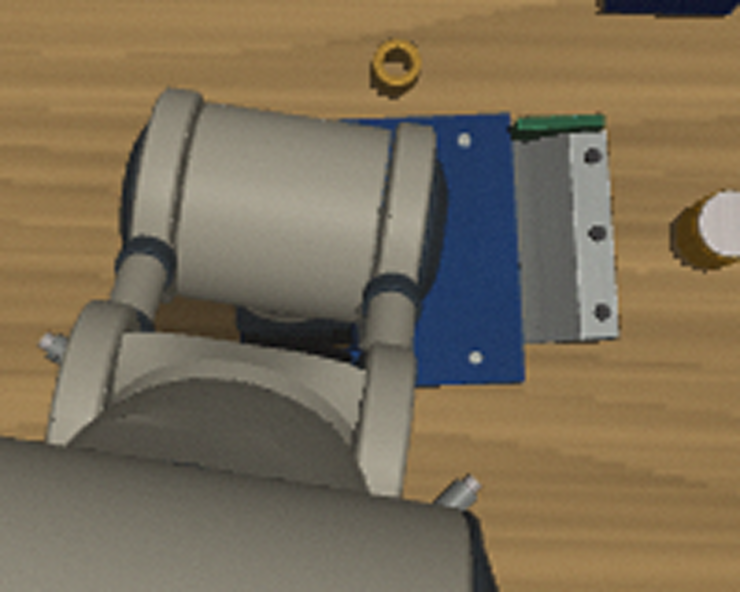

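The scene crop shows both fingertips on the +y side of the bar (feet near crop pixels (372,390) and (455,355)), clear of it. Now I push.

Run:
```python
from h import *
import cv2
z=.022
arm.move_l(vw(-.042,.034,z),feed=.05)
print(arm.current_t(),wv(arm.current_ee_pos()),arm.current_force())
arm.sleep(.3)
im=arm.snapshot("scene")[:,:,::-1]
cv2.imwrite("pics/scene2.png",cv2.resize(im[130:270,160:350],None,fx=4,fy=4,interpolation=cv2.INTER_CUBIC))
```

```text
7.8 [-0.042   0.0341  0.022 ] [-0.4616  0.5398 -0.0653]
```

View pics/scene2.png

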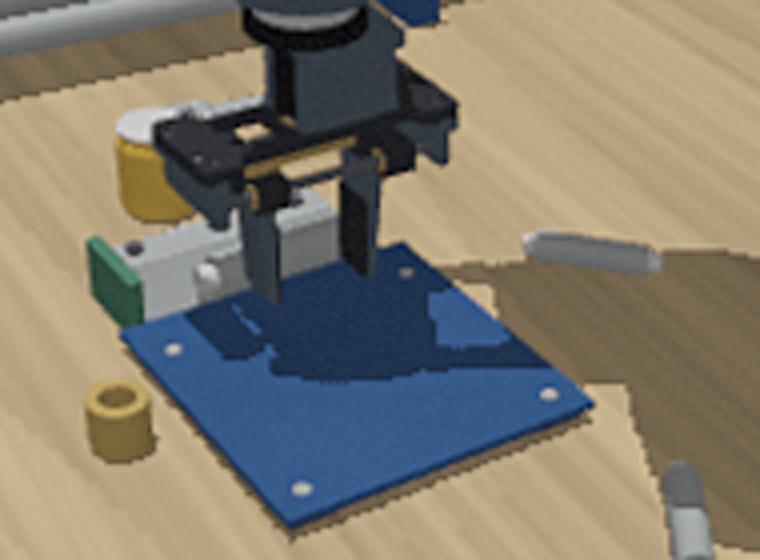

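The blank has dropped into the groove, with its stop-side end at crop (207,278). I'll retreat, turn the tool, close the fingers and look again.

Run:
```python
from h import *
import cv2
arm.move_l(vw(-.042,.060,.03),feed=.12)
arm.move_l(vw(-.042,.060,.12),feed=.15)
arm.grip(0.0)
arm.move_to(vw(-.155,0,.12),R2)
print(arm.current_t(),wv(arm.current_ee_pos()),arm.current_force(),arm.current_width())
for n in("scene","top"):
    im=arm.snapshot(n)[:,:,::-1]
    a=im[140:300,200:400] if n=="top" else im[150:290,160:350]
    f=3.7 if n=="top" else 4
    cv2.imwrite(f"pics/{n}3.png",cv2.resize(a,None,fx=f,fy=f,interpolation=cv2.INTER_CUBIC))
```

```text
11.5333 [-0.1547  0.      0.1201] [-0.279   0.342  -0.6702] 0.0006026407521079134
```

View pics/scene3.png

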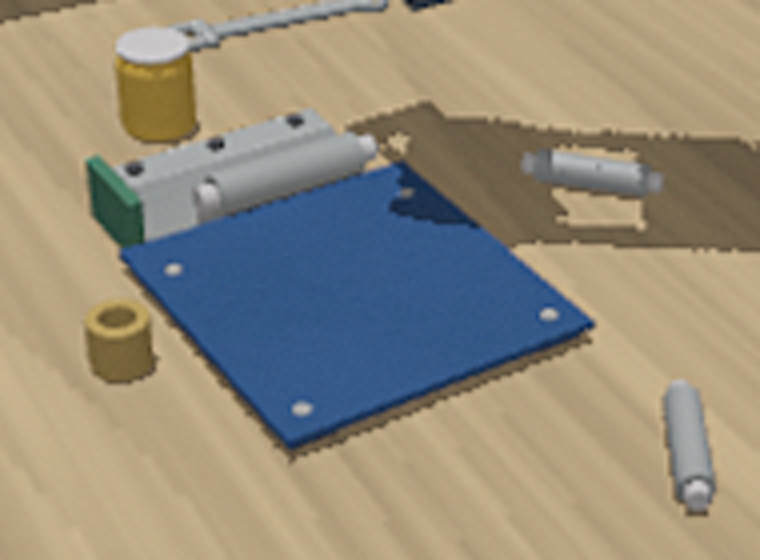

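View pics/top3.png

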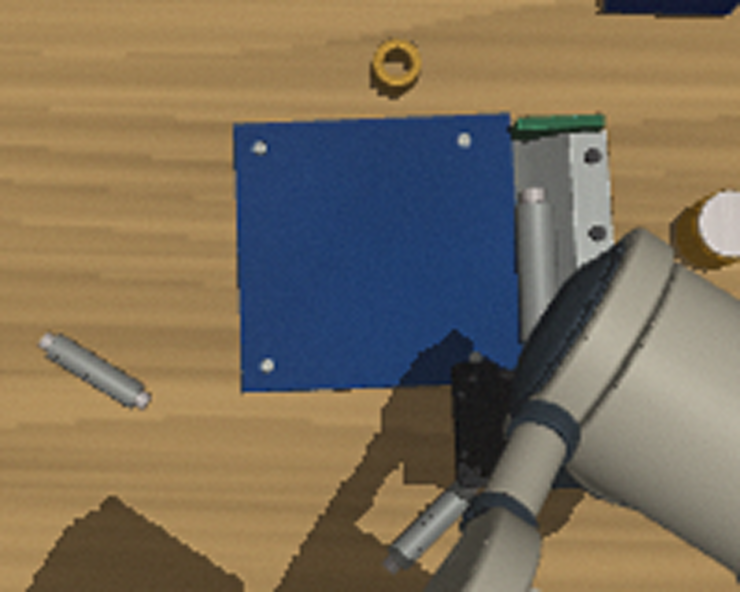

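The bar lies in the groove: its far end is at top-crop (534,193) and scene-crop (207,198), and its near end is at scene-crop (370,147).

Run:
```python
from h import *
print(wv(onz("top",ct((534,188)),.025)),wv(onz("scene",cs((205,198)),.023)),wv(onz("scene",cs((374,146)),.023)), wv(tri(ct((534,192)),cs((205,198)))[0]))
# stop face check: top edge of stop, crops
for p in((516,118),(603,114),(603,128)): print(wv(onz("top",ct(p),.045)))
```

```text
[ 0.0234 -0.0013  0.025 ] [ 0.0163 -0.0036  0.023 ] [-0.1116 -0.0031  0.023 ] [ 0.0191 -0.0003  0.026 ]
[0.0745 0.0125 0.045 ]
[ 0.075  -0.0535  0.045 ]
[ 0.0642 -0.0529  0.045 ]
```

Run:
```python
from h import *
import cv2
y=-.001;z=.022
arm.move_l(vw(-.146,y,.12),feed=.15)
arm.move_l(vw(-.146,y,z),feed=.08)
f0=np.array(arm.current_force());print(arm.current_t(),f0)
x=-.146
for xn in(-.125,-.11,-.1,-.092,-.087):
    arm.move_l(vw(xn,y,z),feed=.03); print(xn,wv(arm.current_ee_pos()),(np.array(arm.current_force())-f0)@np.c_[VX,VY,[0,0,1]])
    if abs((np.array(arm.current_force())-f0)@VX)>12: break
x=xn
while x<-.074 and arm.current_t()<32:
    F=(np.array(arm.current_force())-f0)@VX
    if abs(F)>12: break
    x+=.001; arm.move_l(vw(x,y,z),feed=.01)
    print(round(x,4),wv(arm.current_ee_pos())[0],(np.array(arm.current_force())-f0)@VX)
print(arm.current_t())
im=arm.snapshot("scene")[:,:,::-1]
cv2.imwrite("pics/scene4.png",cv2.resize(im[150:290,160:350],None,fx=4,fy=4,interpolation=cv2.INTER_CUBIC))
```

```text
13.2583 [0.0433 1.0506 1.2611]
-0.125 [-0.1251 -0.0009  0.022 ] [-0.5479 -2.3128 -1.9789]
-0.11 [-0.1097 -0.0011  0.0221] [-0.0585 -0.5247 -1.294 ]
-0.1 [-0.0996 -0.0011  0.022 ] [ 0.4442 -1.227  -0.7551]
-0.092 [-0.0916 -0.0011  0.022 ] [ 0.2338 -1.9329 -2.3017]
-0.087 [-0.0866 -0.0011  0.022 ] [-0.3512 -1.1491 -0.4361]
-0.086 -0.085960987963805 -0.7318418244912355
-0.085 -0.08508497706729917 -1.5903779570842187
-0.084 -0.08393132810114616 -1.9000808632121258
-0.083 -0.08289812066089486 -0.9850884239240588
-0.082 -0.0821361856137163 -2.369548971266666
-0.081 -0.0820163185945827 -8.840769205572743
-0.08 -0.08193633869712919 -13.168366557719997
17.725
```

View pics/scene4.png

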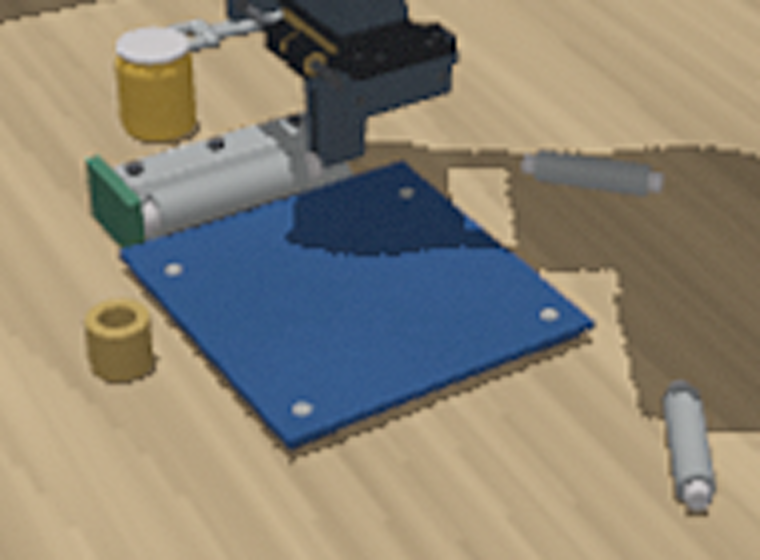

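The push stalled against the stop: position held at -82 mm while force rose to 13 N. The picture shows the end at (150,215), touching the green stop. I'll back straight off and check.

Run:
```python
from h import *
import cv2
arm.move_l(vw(-.12,-.001,.022),feed=.03)
arm.move_l(vw(-.12,-.001,.15),feed=.12)
arm.move_to([.34,.12,.25],R2)
print(arm.current_t(),arm.current_force())
for n in("scene","top"):
    im=arm.snapshot(n)[:,:,::-1]
    a=im[140:300,200:400] if n=="top" else im[150:290,160:350]
    f=3.7 if n=="top" else 4
    cv2.imwrite(f"pics/{n}5.png",cv2.resize(a,None,fx=f,fy=f,interpolation=cv2.INTER_CUBIC))
```

```text
21.8417 [0.0089 0.1586 0.3802]
```

View pics/scene5.png

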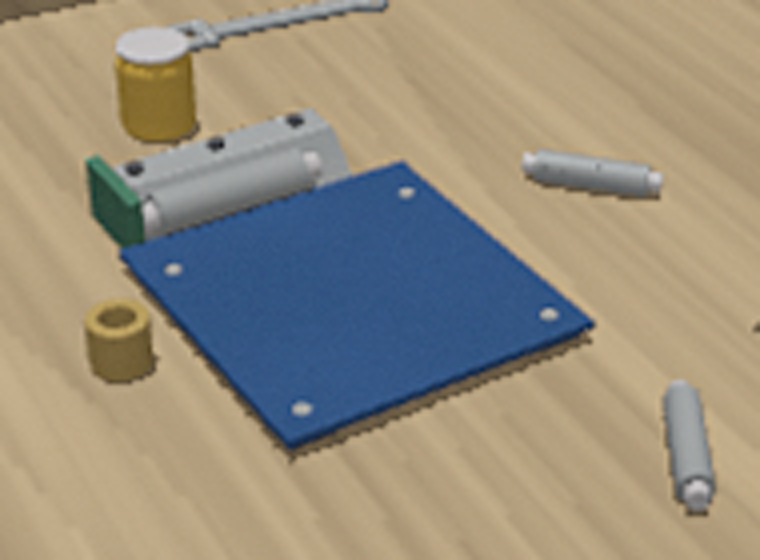

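View pics/top5.png

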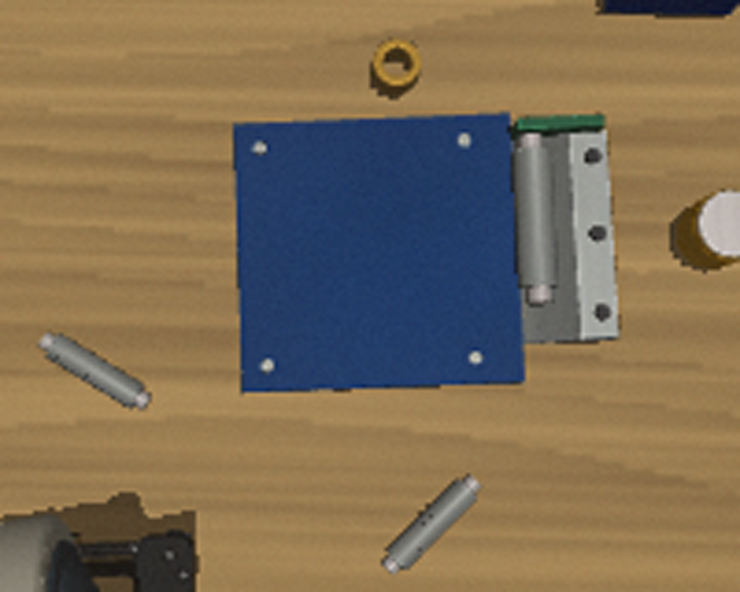

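Both views show the bar seated parallel in the groove with its end against the green stop. The near end is at top-crop (540,303), and the bystanders look unmoved. One last number, then I hand in.

Run:
```python
from h import *
print(wv(onz("top",ct((540,304)),.023)),wv(tri(ct((540,301)),cs((315,162)))[0]))
arm.sign_off()
```

```text
[-0.0661 -0.0013  0.023 ] [-0.0641 -0.0008  0.0264]
the job is handed in; nothing more can be done
```

The blank is in the V-groove with its end against the green stop, and I handed the job in at about 22 s of the 48 s allowed. No verdict is reported, so this rests on my own checks.

**What I did:** I pushed the blank by its side with two fingertips so that it rolled about 0.12 m across the plate and dropped into the groove. Then I closed the fingers and pushed its end about 45 mm along the groove. The finger stopped within a millimetre of where I expected the stop, and the force rose from about 2 N to 13 N.

**Last checks:**
- **Position along the groove:** the near end measured x of about -64 to -66 mm in the V-block frame; home is -65 mm.
- **Position across the groove:** it was about 1 mm off the middle line.
- **Height:** the two-view height at the near end came out 3 mm above the nominal 23 mm. That is within what I could resolve in the pictures, and it does look seated.
- **Bystanders:** the bush, tin and spanner look unmoved in the last crops. The screwdriver and clamp block were outside those crops, but the arm never went near them after its first move.
- **Robot:** the arm is clear, and the force reading is near zero.

**Measurements that disagreed:** the two cameras differed by 1 to 4 mm on the plate corners. I fitted the V-block frame to both views, and the stop's position then agreed to about 1 mm. I did not measure the roll angle while the blank was on the plate.

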